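# Damp reading on the dresser top

### The arm

A 6-joint arm with a two-finger parallel gripper is mounted at the origin on the work surface. World frame = base frame: x ahead of the robot, y to its left, z up, the work surface at z = 0. Lengths are in m, angles in rad, forces in N, time in s.
With the tool pointing down it reaches from about 0.35 to 0.775 m from the base axis. Payload 7.3 kg.
Tool frame: the origin (TCP) lies at the centre of the arm's flange, where the gripper is bolted on; the fingertips stand 178 mm ahead of it and the grasp point (between the pads) lies 159 mm ahead of it (tip_extent is the distance from the TCP to the fingertips, in m); z points along the fingers, y is the line along which they close (so a half turn about z gives the same grasp; the last joint's range is limited). The gripper opens to 92 mm and grips with 3 to 60 N. Pads are 19 mm wide; open, the fingers measure 130 mm over their backs; the gripper's body (75 mm by 190 mm) begins 47 mm behind the grasp point.
Start: joints at [-1.477, 0.342, 1.524, -0, 1.275, -0.146], TCP at [0.125, -0.51, 0.405] pointing down, gripper open.
Joint ranges: [-2.53, 2.53], [-0.77, 2.02], [0.04, 2.7], [-1, 4.14], [0.28, 2.66], [-3.11, 3.11]. Speed limits (rad/s): [2.57, 2.57, 3.14, 3.14, 3.14, 3.14].

### API

Orientations are given as [roll, pitch, yaw] about the fixed x, y, z axes, in that order (R = Rz(yaw) Ry(pitch) Rx(roll)).
In Python, from cell import * gives the robot as it stands.
- The arm moves only by the tool arm_command, never from a script. Its arguments are lists of equal length, an entry for each row: "xyz": the shift along the world's x, y, z in mm, a list of three; "spin": the turn about the world's z in degrees. In form: {"xyz": [[tx, ty, tz], ...], "spin": [spin, ...]}. A call has 1 to 20 rows; each row shifts and turns the commanded pose from where the row before left it; what a row does not reach is not made up. A row lasts 1/10 s, in which the tool goes at most 50 mm and 8.59 degrees, less where a joint would pass 70% of its speed; a pose out of reach is approached as far as the arm can. A call with a gripper value outside its range is refused whole. "jaw" is the opening, from -1 (shut) to 1 (fully open), set as the call begins (left out, the last holds). The fingers move at their own pace and stop on an object; "squeeze" is the grip in N (left out, the last holds). Time passes only in rows, so rows that do not move let the fingers close. It gives the time, the measured TCP pose, the force, the opening and the grip force at its end, in the units of the state.
- observe(): the state, without advancing time (a new reading comes with each control period).
- read_camera(name): name is "scene" or "top" or "wrist"; returns a dict with "img" (420x560x3 uint8, red, green, blue), "depth" (420x560 float32, m along the optical axis (not along the pixel's ray), 0 where there is no reading), "fx", "fy", "cx", "cy" (pixels), "world_from_camera" (4x4, takes a point from camera to world coordinates). Camera axes: x right, y up, looking along -z (the intrinsics and any distortion apply to the point x, -y, -z); pixel columns grow to the right and rows downward; lengths in m; the calibration is good to about 2 mm. A picture is of the moment at which its call begins.
- hand_in(): hands the job in; it is judged then, once.
The state is a dict: "time": time; "qpos": joint angles; "qvel": joint speeds; "joint_efforts": joint torques, N m; "tool_pos": TCP position; "tool_rot": TCP orientation; "contact_force": force on the tool from outside, world axes, zero at the start; "torque": the same for the moment, N m; "opening": finger opening in m; "grip_force": force on a finger pad.
Only numpy, scipy, OpenCV 4.12 (cv2) and the standard library are available. Lean on these libraries where they do the work, as an engineer would, in place of code of your own. Each camera call takes 0.05 s, during which the arm holds its last target. There are 200 camera calls.

### The job

Water has stained the dresser's oak top: take a damp reading at the pencilled cross in the stain. Lift the orange moisture meter out of its charging dock and, holding it upright with its two sprung feet in line with the wood grain (which runs along the dresser's long side) and one on either side of the cross, press it gently down on the cross until both feet are about half sunk into the meter, never right to their stops. Leave the kettle, jar and saucer where they are, and finish while still holding the meter there, pressed lightly on the wood.

Things in the scene. Friction and masses are not known exactly. Their poses are not given: they have to be found in the camera images.
- meter: Loose orange moisture meter, 150 mm tall with its feet, 0.18 kg, upright in its dock at the start. Origin: midway between the tips of its two feet, springs out; own z points up the meter. Housing 28 (x) x 44 (y) mm, from 14 to 150 mm above the origin, display on the +x face. The two sprung feet point down from it, 15 mm either side of the origin along own y: own y is the line of the feet.
- meter_grip (a point): Place to grip: on the meter's axis, 110 mm above its origin, 40 mm below its top. Black rubber side grips on the two y faces, 20 mm wide, 75 to 137 mm above the origin, 48 mm over both: fingers close along the meter's own y.
- foot_a (a joint): How far the foot at the meter's own y = -15 mm (black, 9 mm diameter) is pushed up into the meter, m: 0 = fully out (14 mm shows below the housing), 0.005 = half sunk, 0.010 = at its stop. Spring: 0.5 N at 0 plus 0.5 N for each mm, so 3 N half sunk (6 N for both feet), 5.5 N at the stop.
- foot_b (a joint): The same for the foot at the meter's own y = +15 mm.
- dock: Charging dock, grey plastic, fixed. Base 90 (x) x 100 (y) x 12 mm; on it a pocket 52 x 66 mm outside, mouth 58 mm above the dresser top. Origin: centre of the underside, at z = 0. The meter stands in it with about 2 mm play, axes alike, its origin 16 mm above the dock's, its feet hanging free. It lifts straight up and is clear once its origin is 60 mm above the dresser top.
- cross (a point): Middle of the pencilled cross (two dark lines 40 mm long), at the height of the dresser top, in the middle of a brown water stain about 100 mm across, flat in the wood (no height).
- table: The dresser: oak-veneer top 1.2 m (x) x 1.5 m (y), origin at the middle of its surface, z = 0. The grain and the faint veneer joints run along its long side, its own y (= world y, left to right of the robot).
- kettle: Loose chrome kettle, base 164 mm in diameter, 196 mm tall over its arched handle, spout reaching 125 mm from the axis along own x. Origin: centre of its underside. To be left alone.
- jar: Loose glass swing-top jar, 90 mm in diameter, 141 mm tall. Origin: centre of its underside. To be left alone.
- saucer: Loose grey stoneware saucer, 150 mm in diameter, 20 mm high. Origin: centre of its underside. To be left alone.
Things that resemble listed ones, but are neither listed nor needed, are in the scene too. There is more than one size of the meter; the job needs the smallest.

How it is judged:
On the way:
1. the meter is lifted clear of its dock in the fingers (height (world z) of meter above 0.065 m and contact force between meter and dock below 0.1 N and contact force between the fingers and meter above 2 N), for 0.2 s.
At the end, for the whole second after the job is handed in: Meter held in the fingers and still, upright within 5.7 degrees, feet in line with the grain within 8.6 degrees, their midpoint within 8 mm of the cross, both feet 2.5 to 8 mm in (of 10), 2.5 to 11 N on the wood, clear of the dock (value of joint foot_a between 0.0025 and 0.008 m and value of joint foot_b between 0.0025 and 0.008 m and contact force between meter and table between 2.5 and 11 N and horizontal distance between meter and cross below 0.008 m and angle between meter's own z axis and vertical below 0.1 rad and angle between the y axis of meter and the y axis of table, either way round below 0.15 rad and contact force between the fingers and meter above 2 N and contact force between meter and dock below 0.1 N and linear speed of meter below 0.01 m/s); the arm keeps its last pose, push and grip.
It fails at once if a foot is driven to its stop (value of joint any of foot_a, foot_b above 0.0098 m).
It fails at once if the meter is pushed hard against the dresser (over 18 N) (contact force between meter and table above 18 N).
It fails at once if the kettle, jar or saucer is moved by more than 15 mm (distance of any of kettle, jar, saucer from where it was at the start of the episode above 0.015 m).
It also fails if it takes over 45 s, if anything falls off the work surface, if the arm or the gripper's body presses on something with over 40 N, if the wrist force passes 120 N, or if a joint passes its speed limit or range.

## Working session

There is one attempt and no reset: what is moved stays moved. The work goes in short steps, Python scripts to look and compute and a tool call to move; the robot and the scene stay as the last step left them, time stands still between calls to the robot, and variables do not carry over. Pictures are saved under pics/ and viewed, at most 10 in all, crops included, and the job is handed in when it is done.

Besides the shell and the picture viewer there is one more tool, called by a JSON object that holds its "op" and its "data". arm_command: Moves the arm, as the interface text tells. Its arguments: {"type":"object","properties":{"xyz":{"type":"array","items":{"type":"array","items":{"type":"number"}}},"spin":{"type":"array","items":{"type":"number"}},"jaw":{"type":"number"},"squeeze":{"type":"number"}},"required":["xyz","spin"]}

```bash
mkdir -p pics; cat > h.py <<'E'
from cell import *
import numpy as np, cv2
def save(n,c): cv2.imwrite(f'pics/{n}.png',c['img'][...,::-1])
def cloud(c):
    d=c['depth'];v,u=np.mgrid[0:420,0:560]
    p=np.stack([(u-c['cx'])/c['fx']*d,-(v-c['cy'])/c['fy']*d,-d,np.ones_like(d)],-1)
    return (p@c['world_from_camera'].T)[...,:3]
def onplane(c,u,v,z):
    T=c['world_from_camera'];r=T[:3,:3]@np.array([(u-c['cx'])/c['fx'],-(v-c['cy'])/c['fy'],-1]);o=T[:3,3]
    return o+r*(z-o[2])/r[2]
E
python3 - <<'E'
from h import *
for n in ['top','scene']:
    c=read_camera(n);save(n+'0',c);np.save(n+'.npy',c,allow_pickle=True);print(n,sorted(c.keys()),c['world_from_camera'].round(3).tolist(),c['fx'])
o=observe();print(o['time'],o['tool_pos'],o['tool_rot'],o['opening'])
E
```

```text
top ['cx', 'cy', 'depth', 'fx', 'fy', 'img', 'world_from_camera'] [[-0.067, 0.972, -0.224, 0.225], [-0.998, -0.065, 0.016, 0.003], [0.001, 0.225, 0.974, 1.536], [0.0, 0.0, 0.0, 1.0]] 485.8172215809309
scene ['cx', 'cy', 'depth', 'fx', 'fy', 'img', 'world_from_camera'] [[-0.138, -0.752, 0.645, 1.665], [0.99, -0.095, 0.101, 0.176], [-0.015, 0.652, 0.758, 1.421], [0.0, 0.0, 0.0, 1.0]] 498.11921720833504
0.1 [ 0.12469539 -0.50985251  0.40413355] [-3.14023291e+00 -2.16185526e-04  2.39772268e-01] 0.09177855881775364
```

View pics/top0.png

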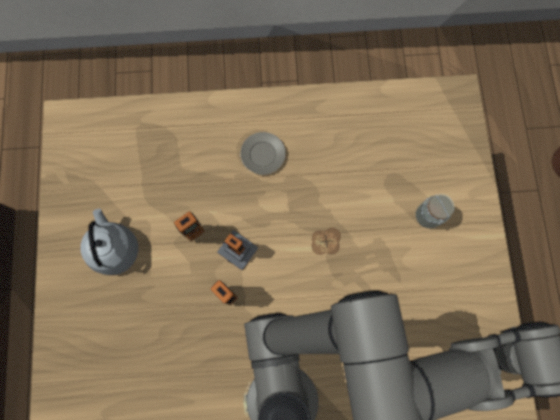

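View pics/scene0.png

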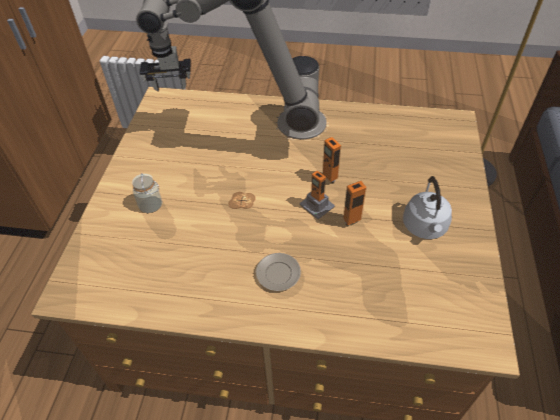

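Top view: three orange meters. One is in the grey dock at (235,243), with larger loose ones at (188,226) and (223,292). The stain is at (326,241), saucer (264,153), jar (435,211), kettle (109,248). In the scene view the docked one, at (318,188), is the smallest, so I choose that. Next I measure it and check a close crop.

```bash
python3 - <<'E'
from h import *
cs={n:np.load(n+'.npy',allow_pickle=True).item() for n in ['top','scene']}
a=cs['top']['img'][200:310,170:280];b=cs['top']['img'][222:262,306:346];s=cs['scene']['img'][130:235,290:395]
R=lambda x,i=cv2.INTER_CUBIC:cv2.resize(x,(390,390),interpolation=i)
cv2.imwrite('pics/crop1.png',np.hstack([R(a),R(s)])[...,::-1]); cv2.imwrite('pics/crop2.png',np.hstack([R(b),R(cs['scene']['img'][180:220,222:262])])[...,::-1])
for n,c in cs.items():
    P=cloud(c);hsv=cv2.cvtColor(c['img'],cv2.COLOR_RGB2HSV)
    m=((hsv[...,0]<13)&(hsv[...,1]>170)&(hsv[...,2]>90)&(P[...,2]>.03)).astype(np.uint8)
    m=cv2.morphologyEx(m,cv2.MORPH_CLOSE,np.ones((7,7)))
    k,l,st,ce=cv2.connectedComponentsWithStats(m)
    for i in range(1,k):
        if st[i,4]<40: continue
        q=P[l==i];q=q[q[:,2]>.03];zt=np.percentile(q[:,2],97);t=q[q[:,2]>zt-.008]
        r=cv2.minAreaRect((t[:,:2]*1000).astype(np.float32))
        print(n,ce[i].round(),st[i,4],'ztop',zt.round(3),'n',len(t),'rect',np.round(r[0]),np.round(r[1]),round(r[2],1))
    # bumps
    m=((P[...,2]>.03)&(P[...,0]>.2)&(c['depth']>0)).astype(np.uint8)
    k,l,st,ce=cv2.connectedComponentsWithStats(m)
    for i in range(1,k):
        if st[i,4]<80: continue
        q=P[l==i];print('  bump',n,ce[i].round(),q.min(0).round(3),q.max(0).round(3))
print('plane',onplane(cs['top'],326,241,0),cloud(cs['top'])[241,326],onplane(cs['scene'],242,200.5,0))
E
```

```text
bump top [435. 211.] [ 0.488 -0.55   0.03 ] [ 0.575 -0.464  0.145]
  bump top [108. 246.] [0.407 0.422 0.03 ] [0.603 0.575 0.201]
  bump top [189. 226.] [0.494 0.208 0.031] [0.551 0.272 0.203]
  bump top [236. 247.] [0.423 0.07  0.03 ] [0.502 0.151 0.174]
  bump top [224. 293.] [0.289 0.115 0.034] [0.351 0.175 0.202]
  bump top [336. 318.] [ 0.2   -0.206  0.227] [0.269 0.087 0.76 ]
scene [332. 144.] 97 ztop 0.199 n 70 rect [331. 149.] [51. 31.] 45.0
scene [327. 174.] 204 ztop 0.17 n 63 rect [1056.  155.] [1217.   45.] 4.1
scene [356. 189.] 193 ztop 0.199 n 105 rect [531. 243.] [36. 51.] 32.4
scene [355. 213.] 153 ztop 0.112 n 17 rect [1097.  204.] [  39. 1135.] 85.2
  bump scene [280.  65.] [ 0.2   -0.194  0.159] [0.277 0.09  0.689]
  bump scene [331. 158.] [0.293 0.118 0.03 ] [0.361 0.18  0.205]
  bump scene [318. 190.] [0.438 0.074 0.03 ] [0.508 0.152 0.173]
  bump scene [146. 191.] [ 0.493 -0.553  0.03 ] [ 0.588 -0.462  0.144]
  bump scene [429. 211.] [0.422 0.425 0.03 ] [0.608 0.586 0.199]
  bump scene [355. 201.] [0.499 0.211 0.031] [0.559 0.276 0.2  ]
plane [ 0.47270153 -0.17393435  0.        ] [ 0.47200914 -0.17343967  0.0042876 ] [ 0.47541552 -0.17019092  0.        ]
```

View pics/crop1.png

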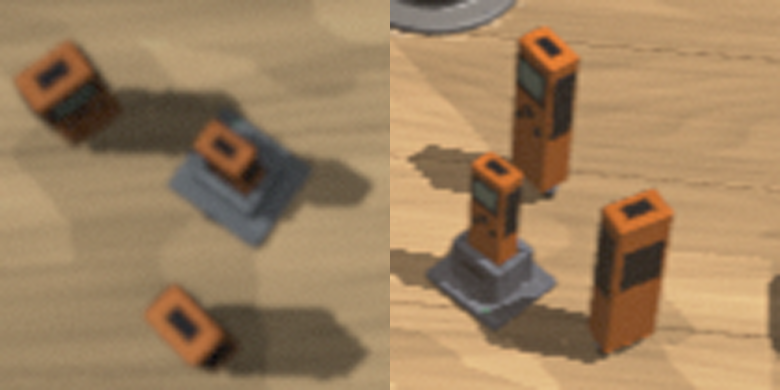

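View pics/crop2.png

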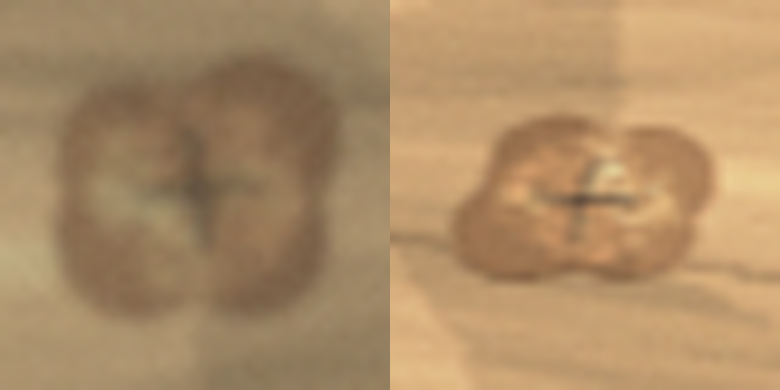

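The crop shows the docked meter: small, in the dock, with its display facing lower left in the scene view. The loose meters are visibly larger (tops at 0.20 m, against about 0.168 m). The cross is at top (325.6,240.7) and scene (241.5,200).

```bash
python3 - <<'E'
from h import *
cs={n:np.load(n+'.npy',allow_pickle=True).item() for n in ['top','scene']}
print(onplane(cs['top'],325.6,240.7,0),onplane(cs['scene'],241.5,200,0))
for n,c in cs.items():
    P=cloud(c)
    for lo,hi in [(.155,.185),(.045,.07),(.006,.02)]:
        m=(P[...,2]>lo)&(P[...,2]<hi)&(abs(P[...,0]-.46)<.075)&(abs(P[...,1]-.11)<.075)
        q=P[m]
        if len(q)<5: continue
        r=cv2.minAreaRect((q[:,:2]*1000).astype(np.float32));print(n,lo,len(q),np.round(q.mean(0),3),np.round(r[0]),np.round(r[1]),round(r[2],1))
E
```

```text
[ 0.47375634 -0.17274376  0.        ] [ 0.47320327 -0.17254597  0.        ]
top 0.155 152 [0.461 0.11  0.165] [462. 110.] [45. 28.] 49.8
top 0.045 166 [0.451 0.106 0.057] [462. 109.] [66. 52.] 50.8
top 0.006 460 [0.455 0.107 0.011] [456. 110.] [148. 141.] 89.7
scene 0.155 93 [0.469 0.113 0.163] [467. 114.] [49. 35.] 41.3
scene 0.045 153 [0.479 0.114 0.057] [465. 111.] [73. 61.] 53.5
scene 0.006 240 [0.484 0.113 0.011] [461. 110.] [150. 147.] 0.8
```

{"op": "arm_command", "data": {"xyz": [[15,40,10],[20,45,0],[20,45,0],[20,45,0],[20,45,0],[20,45,0],[20,45,0],[20,45,0],[20,45,0],[20,45,0],[20,45,0],[20,30,0],[20,0,0],[20,0,0],[0,0,0]], "spin": [0,0,0,0,0,0,0,0,0,0,0,0,0,0,0], "jaw": 1}}

```text
time: 1.6
tool_pos: [0.4012, 0.0104, 0.4144]
tool_rot: [3.141, -0.0, 0.241]
contact_force: [0.2, 0.3, 0.1]
opening: 0.0914
grip_force: 0.0
```

```bash
python3 - <<'E'
from h import *
c=read_camera('wrist');save('w1',c);np.save('wrist.npy',c,allow_pickle=True)
print(c['world_from_camera'].round(3).tolist(),c['fx'])
cs={n:np.load(n+'.npy',allow_pickle=True).item() for n in ['top','scene','wrist']}
a=np.radians(50);e=np.array([np.cos(a),np.sin(a)]);f=np.array([-e[1],e[0]])
for n,c in cs.items():
    P=cloud(c)
    for nm,x,y,lo,hi in [('big',.525,.24,.19,.21),('bigall',.525,.24,.03,.21),('small',.462,.11,.155,.185),('dock',.462,.11,.045,.07)]:
        m=(P[...,2]>lo)&(P[...,2]<hi)&(abs(P[...,0]-x)<.05)&(abs(P[...,1]-y)<.045)&(c['depth']>0)
        q=P[m]
        if len(q)<5: continue
        r=cv2.minAreaRect((q[:,:2]*1000).astype(np.float32));w=q[:,:2]-[.462,.110]
        print(n,nm,len(q),np.round(q.mean(0),3),np.round(r[0]),np.round(r[1]),round(r[2],1),'body-frame min e',(w@e).min().round(3),'f',(w@f).min().round(3),(w@f).max().round(3))
E
```

```text
[[0.24, 0.939, 0.246, 0.468], [-0.971, 0.232, 0.06, 0.026], [-0.0, -0.253, 0.967, 0.394], [0.0, 0.0, 0.0, 1.0]] 295.51974748679913
top big 235 [0.524 0.241 0.195] [525. 241.] [37. 56.] 31.7 body-frame min e 0.116 f 0.007 0.066
top bigall 532 [0.517 0.236 0.155] [524. 241.] [39. 62.] 32.2 body-frame min e 0.116 f 0.004 0.068
top small 152 [0.461 0.11  0.165] [462. 110.] [45. 28.] 49.8 body-frame min e -0.023 f -0.014 0.014
top dock 166 [0.451 0.106 0.057] [462. 109.] [66. 52.] 50.8 body-frame min e -0.034 f -0.026 0.026
scene big 127 [0.529 0.244 0.194] [528. 243.] [39. 57.] 32.4 body-frame min e 0.12 f 0.003 0.065
scene bigall 709 [0.54  0.243 0.13 ] [532. 245.] [47. 62.] 34.2 body-frame min e 0.119 f 0.001 0.065
scene small 93 [0.469 0.113 0.163] [467. 114.] [49. 35.] 41.3 body-frame min e -0.019 f -0.019 0.017
scene dock 153 [0.479 0.114 0.057] [465. 111.] [73. 61.] 53.5 body-frame min e -0.034 f -0.031 0.029
wrist bigall 5509 [0.516 0.228 0.097] [520. 229.] [30. 65.] 63.9 body-frame min e 0.117 f 0.004 0.067
wrist small 2520 [0.464 0.109 0.165] [464. 110.] [45. 29.] 50.7 body-frame min e -0.021 f -0.016 0.013
wrist dock 1294 [0.467 0.098 0.057] [464. 111.] [66. 52.] 50.7 body-frame min e -0.031 f -0.027 0.025
```

View pics/w1.png

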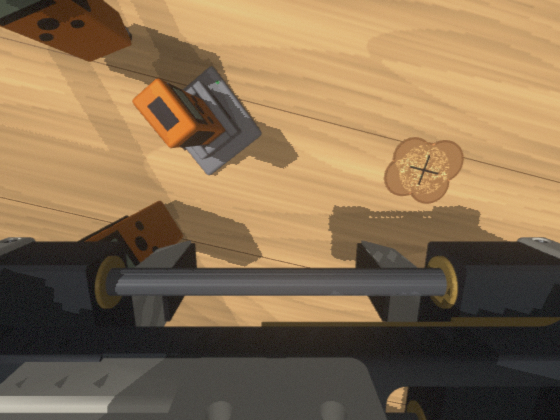

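The wrist view shows the docked meter top at (178,112) and the cross at (424,171). The meter is at about (0.463, 0.110) with yaw 50.5°, and the big neighbour leaves 20 mm to the gripper body. I'll move above it and turn.

{"op": "arm_command", "data": {"xyz": [[9,14,0],[9,14,0],[9,14,0],[9,14,0],[9,14,0],[9,15,0],[7.5,14.5,0],[0,0,-20],[0,0,0],[0,0,0]], "spin": [-7.6,-7.6,-7.6,-7.6,-7.6,-7.6,-7.7,0,0,0]}}

```text
time: 2.65
tool_pos: [0.4606, 0.1091, 0.3948]
tool_rot: [3.14, 0.001, -0.691]
contact_force: [0.1, -0.1, 0.5]
opening: 0.0917
grip_force: 0.0
```

```bash
python3 - <<'E'
from h import *
c=np.load('wrist.npy',allow_pickle=True).item();print(onplane(c,424,171,0),cloud(c)[171,424])
c=read_camera('wrist');save('w2',c);P=cloud(c)
for lo,hi in [(.155,.185),(.05,.066)]:
    m=(P[...,2]>lo)&(P[...,2]<hi)&(abs(P[...,0]-.462)<.05)&(abs(P[...,1]-.11)<.05)&(c['depth']>0);q=P[m]
    r=cv2.minAreaRect((q[:,:2]*1000).astype(np.float32));print(len(q),np.round(r[0]),np.round(r[1]),round(r[2],1),np.percentile(q[:,2],[5,50,95]))
print(observe()['tool_pos'],np.degrees(observe()['tool_rot']))
E
```

```text
[ 0.4718192  -0.17537819  0.        ] [ 0.47180778 -0.17476339  0.00120077]
2205 [465. 110.] [44. 28.] 50.3 [0.16045517 0.16573842 0.16716131]
954 [469. 107.] [66. 40.] 50.1 [0.05533527 0.05758362 0.0593235 ]
[0.46085618 0.10907513 0.3952925 ] [ 1.79990929e+02  4.96150133e-04 -3.95790814e+01]
```

View pics/w2.png

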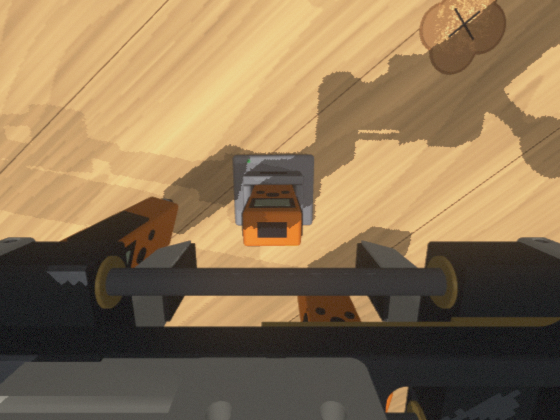

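The meter is centred between the fingers (meter column 272, finger middle 276) and squared to them. Descend and grip.

{"op": "arm_command", "data": {"xyz": [[3,1,-19],[0,0,-20],[0,0,-20],[0,0,-20],[0,0,-15],[0,0,-10],[0,0,-5],[0,0,0],[0,0,0]], "spin": [0,0,0,0,0,0,0,0,0]}}

```text
time: 3.6
tool_pos: [0.4645, 0.1105, 0.2865]
tool_rot: [-3.141, -0.001, -0.691]
contact_force: [-0.2, -0.0, 0.6]
opening: 0.0916
grip_force: 0.0
```

{"op": "arm_command", "data": {"xyz": [[0,0,0],[0,0,0],[0,0,0],[0,0,0],[0,0,0],[0,0,0],[0,0,0],[0,0,0],[0,0,0],[0,0,0]], "spin": [0,0,0,0,0,0,0,0,0,0], "jaw": -1, "squeeze": 25}}

```text
time: 4.6
tool_pos: [0.4642, 0.1105, 0.2857]
tool_rot: [3.141, 0.0, -0.69]
contact_force: [0.3, -0.7, -1.4]
opening: 0.0479
grip_force: 25.0
```

{"op": "arm_command", "data": {"xyz": [[0,0,5],[0,0,10],[0,0,15],[0,0,15],[0,0,15],[0,0,15],[0,0,15],[0,0,0],[0,0,0],[0,0,0]], "spin": [0,0,0,0,0,0,0,0,0,0]}}

```text
time: 5.6
tool_pos: [0.4639, 0.1105, 0.3751]
tool_rot: [3.141, 0.001, -0.69]
contact_force: [-0.5, -0.0, -2.7]
opening: 0.0482
grip_force: 25.0
```

{"op": "arm_command", "data": {"xyz": [[0,-20,0],[0,-25,0],[0,-25,0],[0,-25,0],[0,-25,0],[0,-25,0],[0,-25,0],[0,-25,0],[0,-20,0],[0,0,0],[0,0,0]], "spin": [0,4.9,4.9,4.9,4.9,4.9,4.9,4.9,5,0,0]}}

```text
time: 6.7
tool_pos: [0.464, -0.1045, 0.375]
tool_rot: [-3.141, 0.002, -0.007]
contact_force: [-0.0, 1.1, -1.7]
opening: 0.0476
grip_force: 25.0
```

```bash
python3 - <<'E'
from h import *
for n in ['wrist','top','scene']:
    c=read_camera(n);np.save('b_'+n+'.npy',c,allow_pickle=True);save('b_'+n,c)
    if n=='wrist':w=c['img'][:400:1]
    elif n=='scene': s=c['img'][100:240,190:330]
cv2.imwrite('pics/b.png',np.hstack([cv2.resize(w,(480,400)),cv2.resize(s,(320,400)[:1]+(400,))])[...,::-1])
print(observe()['tool_pos'],np.degrees(observe()['tool_rot']))
E
```

```text
[ 0.46414432 -0.10367212  0.37545013] [-1.79973711e+02  4.11836408e-02 -2.62241256e-01]
```

View pics/b.png

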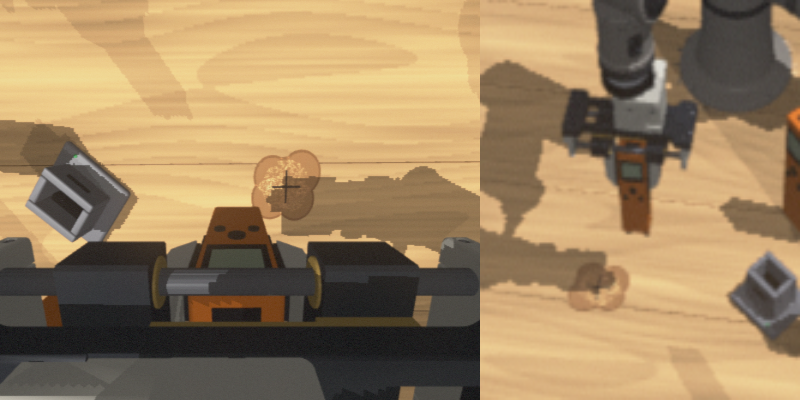

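The meter is held upright with its display toward +x. The cross shows in the wrist image at about (333,187). Next I measure the cross again, and the meter's offset in the hand.

```bash
python3 - <<'E'
from h import *
cs={n:np.load('b_'+n+'.npy',allow_pickle=True).item() for n in ['wrist','top','scene']}
def cr(c,box):
    v0,v1,u0,u1=box;g=cv2.cvtColor(c['img'],cv2.COLOR_RGB2GRAY)[v0:v1,u0:u1].astype(float)
    return g
c=cs['wrist'];g=cv2.cvtColor(c['img'],cv2.COLOR_RGB2GRAY)[165:205,310:355].astype(float)
bh=cv2.morphologyEx(g.astype(np.uint8),cv2.MORPH_BLACKHAT,np.ones((7,7)))
ys,xs=np.nonzero(bh>45);print(len(xs),'col',310+np.argmax(bh.sum(0)),'row',165+np.argmax(bh.sum(1)))
u,v=310+np.argmax(bh.sum(0)),165+np.argmax(bh.sum(1));print(onplane(c,u,v,0))
for n,c in cs.items():
    P=cloud(c);hsv=cv2.cvtColor(c['img'],cv2.COLOR_RGB2HSV)
    m=(hsv[...,0]<14)&(hsv[...,1]>150)&(abs(P[...,0]-.464)<.03)&(abs(P[...,1]+.104)<.03)&(P[...,2]>.06)&(c['depth']>0)
    q=P[m]
    if len(q)<5: print(n,len(q));continue
    for lo,hi in [(.12,.145),(.145,.17),(.17,.2),(.2,.235),(.24,.28)]:
        s=q[(q[:,2]>lo)&(q[:,2]<hi)]
        if len(s)>4: print(n,lo,len(s),'x p5,50,95',np.percentile(s[:,0],[5,50,95]).round(4),'y',np.percentile(s[:,1],[2,98]).round(4),'zmax',s[:,2].max().round(4))
    print(n,q.min(0),q.max(0))
E
```

```text
71 col 333 row 186
[ 0.47341431 -0.17361904  0.        ]
wrist 0.12 245 x p5,50,95 [0.4774 0.4777 0.4779] y [-0.1241 -0.0857] zmax 0.145
wrist 0.145 425 x p5,50,95 [0.4774 0.4777 0.478 ] y [-0.1238 -0.0855] zmax 0.17
wrist 0.17 561 x p5,50,95 [0.4772 0.4777 0.478 ] y [-0.1248 -0.0849] zmax 0.1999
wrist 0.2 470 x p5,50,95 [0.4768 0.4777 0.4781] y [-0.1255 -0.0837] zmax 0.2349
wrist 0.24 1815 x p5,50,95 [0.4646 0.4708 0.4744] y [-0.1254 -0.0835] zmax 0.2569
wrist [ 0.45650913 -0.12856181  0.12441211] [ 0.47925441 -0.08230591  0.25690251]
top 0
scene 0.12 42 x p5,50,95 [0.4742 0.4777 0.4826] y [-0.1188 -0.0822] zmax 0.1448
scene 0.145 56 x p5,50,95 [0.4728 0.4771 0.4817] y [-0.121  -0.0819] zmax 0.1698
scene 0.17 56 x p5,50,95 [0.474  0.4781 0.4821] y [-0.1196 -0.0835] zmax 0.1999
scene 0.2 20 x p5,50,95 [0.4746 0.4774 0.4813] y [-0.1218 -0.0817] zmax 0.2344
scene 0.24 38 x p5,50,95 [0.4537 0.476  0.4823] y [-0.1227 -0.085 ] zmax 0.2592
scene [ 0.45215142 -0.12325991  0.12207249] [ 0.48430079 -0.07996689  0.25922567]
```

Meter in hand: centre (0.4637,-0.1043), vertical, origin about 0.268 below the TCP. The cross is at (0.4735,-0.173), so I go over it and down to about 6 mm above the wood.

{"op": "arm_command", "data": {"xyz": [[2,-15,0],[2,-20,0],[2,-20,0],[2,-10,0],[1.5,-4,0],[0,0,-20],[0,0,-25],[0,0,-25],[0,0,-15],[0,0,-10],[0,0,-5],[0,0,0],[0,0,0],[0,0,0]], "spin": [0.3,0,0,0,0,0,0,0,0,0,0,0,0,0]}}

```text
time: 8.25
tool_pos: [0.474, -0.1735, 0.2766]
tool_rot: [3.141, -0.001, 0.001]
contact_force: [0.1, -0.3, -1.6]
opening: 0.0478
grip_force: 25.0
```

```bash
python3 - <<'E'
from h import *
c=read_camera('wrist');save('c_w',c);P=cloud(c);hsv=cv2.cvtColor(c['img'],cv2.COLOR_RGB2HSV)
T=observe()['tool_pos'];print(T,observe()['contact_force'])
m=(hsv[...,0]<14)&(hsv[...,1]>150)&(abs(P[...,0]-T[0])<.03)&(abs(P[...,1]-T[1])<.03)&(P[...,2]>.03)&(P[...,2]<.12);q=P[m]
print(len(q),np.median(q[:,0])-.014,np.percentile(q[:,1],[1,99]).mean(),P[(abs(P[...,0]-T[0])<.012)&(abs(P[...,1]-T[1])<.015)&(P[...,2]>.1)&(P[...,2]<.17)][:,2].max())
sc=read_camera('scene');np.save('c_s.npy',sc,allow_pickle=True)
w=cv2.resize(c['img'][100:300,200:420],(440,400));s=cv2.resize(sc['img'][110:230,190:290],(333,400),interpolation=cv2.INTER_CUBIC)
cv2.imwrite('pics/c.png',np.hstack([w,s])[...,::-1])
E
```

```text
[ 0.47389097 -0.17353856  0.27646346] [-0.02127675 -1.11244724 -1.43731014]
1551 0.4741902811591249 -0.17401579710795953 0.15932873115445562
```

View pics/c.png

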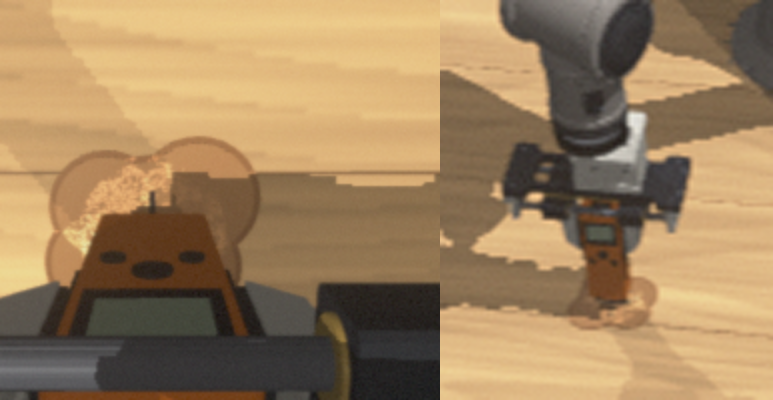

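The meter is above the cross: the cross's far arm shows in the middle of the housing in the left pane, at (152,203). The feet are about 8 mm up, so I'll lower gently, watching the force.

{"op": "arm_command", "data": {"xyz": [[-0.4,0.4,-3],[0,0,-3],[0,0,-2],[0,0,-1],[0,0,-1],[0,0,0],[0,0,0],[0,0,0]], "spin": [0,0,0,0,0,0,0,0]}}

```text
time: 9.15
tool_pos: [0.4733, -0.1731, 0.2659]
tool_rot: [3.141, -0.0, 0.001]
contact_force: [-1.2, 0.3, 3.3]
opening: 0.0484
grip_force: 25.0
```

```bash
python3 - <<'E'
from h import *
F=[];Z=[]
for i in range(10):
    c=read_camera('wrist');o=observe();F.append(o['contact_force']);Z.append(o['tool_pos'])
print(np.mean(F,0),np.std(F,0),np.mean(Z,0));P=cloud(c);T=np.mean(Z,0)
print(P[(abs(P[...,0]-T[0])<.012)&(abs(P[...,1]-T[1])<.015)&(P[...,2]>.1)&(P[...,2]<.17)][:,2].max())
E
```

```text
[-0.28446444  0.50820802  3.23177759] [0.31206473 0.47439896 0.47686971] [ 0.47335368 -0.17309011  0.26582098]
0.14838591815234314
```

{"op": "arm_command", "data": {"xyz": [[0,0,-0.6],[0,0,-0.6],[0,0,0],[0,0,0],[0,0,0],[0,0,0]], "spin": [0,0,0,0,0,0]}}

```text
time: 10.25
tool_pos: [0.4733, -0.1731, 0.2646]
tool_rot: [3.141, -0.0, 0.001]
contact_force: [-0.2, 0.3, 4.0]
opening: 0.0481
grip_force: 25.0
```

```bash
python3 - <<'E'
from h import *
F=[];Z=[];M=[]
for i in range(10):
    c=read_camera('wrist');o=observe();F.append(o['contact_force']);Z.append(o['tool_pos']);M.append(o['torque'])
print(np.mean(F,0),np.mean(Z,0),np.mean(M,0),o['time'],o['tool_rot'],o['grip_force'])
P=cloud(c);hsv=cv2.cvtColor(c['img'],cv2.COLOR_RGB2HSV);T=np.mean(Z,0)
m=(hsv[...,0]<14)&(hsv[...,1]>150)&(abs(P[...,0]-T[0])<.03)&(abs(P[...,1]-T[1])<.03)&(P[...,2]>.015)&(P[...,2]<.12);q=P[m]
A=np.c_[q[:,1]-T[1],q[:,2],np.ones(len(q))];k=np.linalg.lstsq(A,q[:,0],rcond=None)[0]
print('yaw slope, tilt slope',k[:2],'x',np.median(q[:,0])-.014,'y',np.percentile(q[:,1],[1,99]).mean())
s=read_camera('scene')['img'];cv2.imwrite('pics/d.png',np.hstack([cv2.resize(c['img'],(400,300)),cv2.resize(s[110:230,170:330],(400,300))])[...,::-1])
E
```

```text
[-0.12457694  0.00981802  4.34389615] [ 0.47334283 -0.17309941  0.26457292] [0.05088553 0.07018605 0.00292345] 10.75 [ 3.14139724e+00 -1.94175380e-04  6.68568618e-04] 24.97945010662079
yaw slope, tilt slope [-0.00132687 -0.00249093] x 0.47328292644913933 y -0.17336553186903106
```

View pics/d.png

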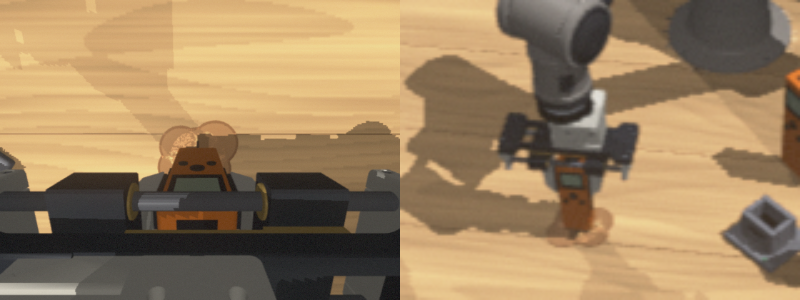

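The meter stands upright on the cross with about 6 N on the wood (half sunk), and the force rose by 1 N per mm as the springs should. Handing in.

```bash
python3 -c "
from cell import *
print(hand_in())"
```

```text
the job is handed in; nothing more can be done
None
```

I handed in with the meter held upright on the cross, feet in line with the grain and about half sunk (roughly 6 N on the wood by the force reading); kettle, jar and saucer were not touched, and no verdict came back.

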